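# Set up the drinking-water dispenser on a food stall

## Task

Get the stall's water dispenser ready to serve. Lift the top tumbler straight off the nested stack, leaving the others standing where they are, and set it down upright, without dropping it, in the middle of the drip grid to catch the drips; then take the washed steel spout out of the wooden rack and push its tube into the blue-ringed push-fit fitting on top of the pump, past the seal until it bottoms, with the outlet over the middle of the tumbler. Leave the sauce bottle, the bowl and the tub of sweets alone.

Things in the scene. Friction and masses are not known exactly. Their poses are not given: they have to be found in the camera images.
- cup: Top tumbler, the one to take: pale sea-green plastic, tapered, 95 mm tall, 44 mm across the base, 66 mm across the rim, wall 2 mm, open at the top, 90 g. Origin: centre of its underside, z up. It starts nested in stack, underside 90 mm above the stack's: its upper 30 mm show above the next rim, where fingertips must stay. It clings with 1 to 1.5 N, fading over 26 mm of straight lift.
- cup_rim (a point): Centre of the top tumbler's mouth, 95 mm above its underside.
- stack: The three tumblers below, same colour and size as the top one, stuck firmly together as one loose column standing on the table: 155 mm to the highest rim, 44 mm across the base, 66 mm across the rims, 270 g. Origin: centre of its underside.
- dispenser: White plastic desktop water dispenser, fixed: foot 250 (x) by 140 (y) by 14 mm, the drip grid on its front half (its -x side, towards the robot), a pump housing 100 by 130 mm and 90 mm high on its rear half (x from +25 to +125 mm), a push-fit fitting on top of the housing. Origin: centre of its underside; x runs from grid to housing, z up.
- grid (a point): Centre of the steel drip grid on its upper face, 18 mm above the table; grid 104 mm (x) by 114 mm (y). Axes as dispenser. It lies 115 mm in front (-x) of collet: when the spout's x axis points like the dispenser's, the outlet hangs over it.
- collet (a point): Centre of the push-fit's mouth (black flange 26 mm across over a blue ring 31 mm across), 118 mm above the table; axes as dispenser, bore straight down, 12.6 mm wide, lead-in to 17 mm. The seal lies 15 mm down: from about 13 mm on the tube needs a push of about 8 to 15 N; a hard stop lies 28 mm below the mouth. The seal then holds the tube, which can still be swivelled.
- spout: Steel swan-neck spout of 12 mm tube, 110 g. Origin: centre of the shank's lower end (lead-in taper 5 mm long). Shank along its z, straight to 118 mm, then over into a level run to its -x (axis 140 mm up, top 146 mm) and down to the outlet. Starts upright in rack, lower 60 mm in the hole, leaning up to 0.04 rad. Grip the shank from above 110 mm up, fingers closing along y, run below the palm.
- spout_outlet (a point): Centre of the spout's downward outlet (dark ring, 16 mm across), at x = -115 mm, z = 106 mm in the frame of spout.
- rack: Wooden block for washed parts, fixed to the table, 120 mm (x) by 60 mm (y) by 70 mm high, with four 13.8 mm holes 60 mm deep. Origin: centre of its underside. The spout stands in the hole at x = +35 mm, y = 0; two steel bottle pourers stay in the two holes at x = -35 mm and rise to 102 mm.
- sauce: Orange squeeze bottle, 54 mm across, 150 mm tall, a bystander. Origin: centre of its underside.
- bowl: Steel mixing bowl, 160 mm across, 60 mm tall, a bystander. Origin: centre of its underside.
- tub: Pale tub of coloured sweets, 90 by 110 mm, 55 mm tall, a bystander. Origin: centre of its underside.

How it is judged:
On the way, in this order (a step that is already met when the one before it is completed fails the run):
1. the top tumbler is lifted upright clear of the stack (z of cup in the frame of stack above 0.16 m and angle between cup's own z axis and vertical below 0.25 rad), for 0.1 s.
2. the tumbler stands upright on the middle of the drip grid, let go (horizontal distance between cup and grid below 0.03 m and z of cup in the frame of grid between -0.004 and 0.004 m and angle between cup's own z axis and vertical below 0.06 rad and linear speed of cup below 0.02 m/s and contact force between the fingers and cup below 0.1 N), for 0.2 s.
3. the spout is drawn out of the rack (z of spout in the frame of rack above 0.07 m), for 0.1 s.
At the end, for the whole second after the job is handed in: Tumbler upright (0.06 rad), still, on the drip grid within 30 mm of its centre. Spout at rest, at least 25.8 mm into the fitting (stop at 28), straight to 0.08 rad and centred to 3 mm, outlet within 22 mm of the tumbler's axis. The other tumblers upright on the table (horizontal distance between cup and grid below 0.03 m and z of cup in the frame of grid between -0.004 and 0.004 m and angle between each of cup, stack's own z axis and vertical below 0.06 rad and linear speed of each of cup, spout below 0.02 m/s and z of spout in the frame of collet below -0.0258 m and horizontal distance between spout and collet below 0.003 m and angle between the z axis of spout and the z axis of collet, either way round below 0.08 rad and horizontal distance between spout_outlet and cup_rim below 0.022 m and height (world z) of stack below 0.004 m); the robot touches nothing.
It fails at once if the rest of the stack is lifted, tipped or shoved more than 40 mm (distance of stack from where it was at the start of the episode above 0.04 m or angle between stack's own z axis and vertical above 0.25 rad).
It fails at once if the tumbler is dropped (it falls, out of the fingers, faster than 0.45 m/s) (contact force between the fingers and cup below 0.1 N and linear speed of cup above 0.45 m/s).
It fails at once if the squeeze bottle is moved more than 40 mm or tipped (distance of sauce from where it was at the start of the episode above 0.04 m or angle between sauce's own z axis and vertical above 0.3 rad).
It fails at once if the steel bowl is moved more than 40 mm or tipped (distance of bowl from where it was at the start of the episode above 0.04 m or angle between bowl's own z axis and vertical above 0.3 rad).
It fails at once if the tub of sweets is moved more than 40 mm or tipped (distance of tub from where it was at the start of the episode above 0.04 m or angle between tub's own z axis and vertical above 0.3 rad).
It also fails if it takes over 54 s, if anything falls off the work surface, if the arm or the gripper's body presses on something with over 40 N, if the wrist force passes 120 N, or if a joint passes its speed limit or range.

## Robot

A 6-joint arm with a two-finger parallel gripper is mounted at the origin on the work surface. World frame = base frame: x ahead of the robot, y to its left, z up, the work surface at z = 0. Lengths are in m, angles in rad, forces in N, time in s.
With the tool pointing down it reaches from about 0.25 to 0.725 m from the base axis. Payload 4 kg.
Tool frame: the origin (TCP) lies at the very end of the fingers, on their centre line; the grasp point (between the pads) lies 19 mm behind it; z points along the fingers, y is the line along which they close (so a half turn about z gives the same grasp; the last joint's range is limited). The gripper opens to 85 mm and grips with 20 to 120 N. Pads are 22 mm wide; open, the fingers measure 114 mm over their backs; the gripper's body (76 mm by 85 mm) begins 54 mm behind the grasp point. The pads swing forward as they close: fully open they stand 13 mm farther back than shut.
Start: joints at [-1.231, 0.241, 0.005, 1.335, 0, 1.571], TCP at [0.167, -0.471, 0.206] pointing down, gripper open.
Joint ranges: [-2.72, 2.72], [-1.05, 1.87], [-1.09, 1.28], [-1.99, 2.15], [-1.42, 1.44], [-3.14, 3.14]. Speed limits (rad/s): [2.79, 2.79, 3.14, 3.14, 3.14, 3.14].

## Interface

Orientations are given as a unit quaternion [x, y, z, w].
In Python, from workcell import bot, vision, workorder gives the robot as it stands.
- The arm moves only by the shell command python3 -m creep 'ROWS' [OPENING]. ROWS is JSON, a list of rows, each a list of 2 entries, a list of its own where there are three numbers: the shift along the tool's x, y, z in mm, then the turn, a rotation vector about the tool's x, y, z in rad. In form: [[[dx, dy, dz], [wx, wy, wz]], ...]. A call has 1 to 12 rows; each row shifts and turns the commanded pose from where the row before left it, along the tool's axes as they then stand; what a row does not reach is not made up. A row lasts 1/8 s, in which the tool goes at most 62.5 mm and 10.7 degrees, less where a joint would pass 70% of its speed; a pose out of reach is approached as far as the arm can. A call is refused whole if a number of a shift passes 62.5 or a number of a turn 0.188, either way. A call with a gripper value outside its range is refused whole. OPENING is the finger opening in mm, from 0 to 85.4, set as the call begins (- or left out, the last holds). The fingers move at their own pace and stop on an object; the grip force is fixed at half the most. Time passes only in rows, so rows that do not move let the fingers close. It gives the time, the measured TCP pose, the force, the opening and the grip force at its end, in the units of the state.
- bot.get_obs(): the state, without advancing time (a new reading comes with each control period).
- vision.camera(name): name is "scene" or "side" or "wrist"; returns a dict with "image" (420x560x3 uint8, blue, green, red), "z_map" (420x560 float32, m along the optical axis (not along the pixel's ray), 0 where there is no reading), "K" (3x3 intrinsics, pixels), "rvec" (rotation vector, rad) and "tvec" (3), from world to camera coordinates, as OpenCV has them; the wrist camera has in their place "tool_from_camera" (4x4, takes a point from camera to tool coordinates, whose origin is the TCP and whose axes are the flange's). Camera axes: x right, y down, z forward; pixel columns grow to the right and rows downward; lengths in m; the calibration is good to about 2 mm. The wrist camera is an equidistant fisheye: a pixel r from the principal point sees the ray r / f radians off the axis. A picture is of the moment at which its call begins: read the wrist's pose just before it.
- workorder.job_done(): hands the job in; it is judged then, once.
Trained networks look in a picture, given as the dict that the camera call returned (one of the last four; its "shot" number tells which), for a name from the list of things; names that differ only in an ending like _2 or _b are one class to them, and where a whole thing is asked for, a point or a joint stands for the part that bears it (a point fixed in the world has none). Each returns a list of dicts, best first, with "score" (0 to 1); they miss things now and then, are a little off and sometimes report something else, mostly with a low value. They report only what shows in the picture. A call takes as long as a camera call.
- vision.spot_in(picture, query): "position" ([column, row] in pixels, amid what is visible of it).
- vision.place_of(picture, query): "position" ([column, row] in pixels: a listed point, or the origin of a listed thing).
The state is a dict: "clock": time; "joint_pos": joint angles; "joint_vel": joint speeds; "tau": joint torques, N m; "eef_pos": TCP position; "tool_rot": TCP orientation; "ft_force": force on the tool from outside, world axes, zero at the start; "ft_torque": the same for the moment, N m; "grip_width": finger opening in m; "grasp_force": force on a finger pad.
Only numpy, scipy, OpenCV 4.12 (cv2) and the standard library are available. Lean on these libraries where they do the work, as an engineer would, in place of code of your own. Each camera call takes 0.05 s, during which the arm holds its last target. There are 200 camera calls.

## Working session

There is one attempt and no reset: what is moved stays moved. The work goes in short steps, Python scripts to look and compute and a shell command to move; the robot and the scene stay as the last step left them, time stands still between calls to the robot, and variables do not carry over. Pictures are saved under pics/ and viewed, at most 11 in all, crops included, and the job is handed in when it is done.

```bash
mkdir -p pics
cat > h.py <<'E'
import numpy as np, cv2
from scipy.spatial.transform import Rotation as R
from workcell import bot, vision, workorder
def w2c(c): return cv2.Rodrigues(np.array(c["rvec"],float))[0], np.array(c["tvec"],float).ravel()
def ray(c,px):
    Rm,t=w2c(c); d=Rm.T@np.linalg.inv(np.array(c["K"]))@np.array([px[0],px[1],1.]); return -Rm.T@t,d
def atz(c,px,z):
    o,d=ray(c,px); return o+d*(z-o[2])/d[2]
def dep(c,px):
    o,d=ray(c,px); u,v=int(round(px[0])),int(round(px[1])); return o+d*float(c["z_map"][v,u])
def cloud(c):
    Rm,t=w2c(c); z=np.array(c["z_map"]); v,u=np.mgrid[:z.shape[0],:z.shape[1]]
    P=np.stack([u,v,np.ones_like(u)],-1)@np.linalg.inv(np.array(c["K"])).T*z[...,None]
    W=(P-t)@Rm; W[z==0]=np.nan; return W
def tri(a,pa,b,pb):
    (o1,d1),(o2,d2)=ray(a,pa),ray(b,pb); d1/=np.linalg.norm(d1); d2/=np.linalg.norm(d2)
    s=np.linalg.lstsq(np.stack([d1,-d2],1),o2-o1,rcond=None)[0]
    p,q=o1+d1*s[0],o2+d2*s[1]; return (p+q)/2,np.linalg.norm(p-q)
E
python3 - <<'E'
from h import *
np.set_printoptions(precision=4,suppress=True)
o=bot.get_obs();print(o["clock"],o["eef_pos"],o["tool_rot"])
S=vision.camera("scene");D=vision.camera("side")
cv2.imwrite("pics/a.png",S["image"]);cv2.imwrite("pics/b.png",D["image"])
for n in ["cup","cup_rim","stack","dispenser","grid","collet","spout","spout_outlet","rack","sauce","bowl","tub"]:
    r=[vision.place_of(c,n)[:1] for c in (S,D)]
    for x in r: print(n,[(np.round(y["position"],1),round(y["score"],2)) for y in x],end=' ')
    if r[0] and r[1]: print(*tri(S,r[0][0]["position"],D,r[1][0]["position"]))
    else: print()
E
```

```text
0.0 [ 0.1664 -0.4708  0.2054] [ 0.9856  0.1691 -0.0002 -0.001 ]
cup [(array([149. , 186.9]), 0.65)] cup [(array([297. , 131.4]), 0.58)] [ 0.5045 -0.2943  0.1056] 0.004179225362315387
cup_rim [(array([134.7, 165.2]), 0.57)] cup_rim [(array([298.3, 106.5]), 0.87)] [ 0.5042 -0.302   0.1932] 0.002059651654655418
stack [(array([154.7, 203.7]), 0.9)] stack [(array([300.3, 153.7]), 0.82)] [ 0.4902 -0.3137 -0.0007] 0.005885956760693954
dispenser [(array([249.5, 233.2]), 0.59)] dispenser [(array([274.3, 210.8]), 0.66)] [ 0.5574 -0.0422  0.0052] 0.01073682194989173
grid [(array([250.3, 214.4]), 0.87)] grid [(array([290.5, 212.9]), 0.79)] [ 0.506  -0.0444  0.004 ] 0.0007522031217193375
collet [(array([250.9, 234.2]), 0.82)] collet [(array([247.4, 186. ]), 0.64)] [ 0.625  -0.0187  0.1268] 0.0003821511807166795
spout [(array([363.1, 234.2]), 0.61)] spout [(array([215.3, 372.6]), 0.24)] [ 0.5892  0.3373 -0.0466] 0.20505142028900067
spout_outlet [(array([373.5, 172. ]), 0.7)] spout_outlet [(array([324. , 283.2]), 0.96)] [0.4176 0.2657 0.1153] 0.0006852033580482627
rack [(array([367.8, 226.4]), 0.63)] rack [(array([285.4, 309.2]), 0.67)] [ 0.5044  0.2698 -0.0065] 0.007489650504303799
sauce [(array([441. , 280.4]), 0.71)] sauce [(array([211. , 372.3]), 0.9)] [0.6516 0.4442 0.0096] 0.0032846951543707343
bowl [(array([123.2, 279.8]), 0.66)] bowl [(array([233. , 147.4]), 0.71)] [ 0.715  -0.3338 -0.0036] 0.001587258200812456
tub [(array([380.4, 292.8]), 0.77)] tub [(array([206.5, 314.8]), 0.56)] [ 0.6903  0.2988 -0.0049] 0.0013006672552803912
```

View pics/a.png

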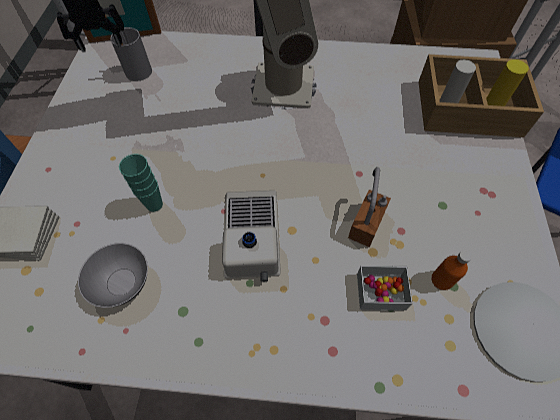

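View pics/b.png

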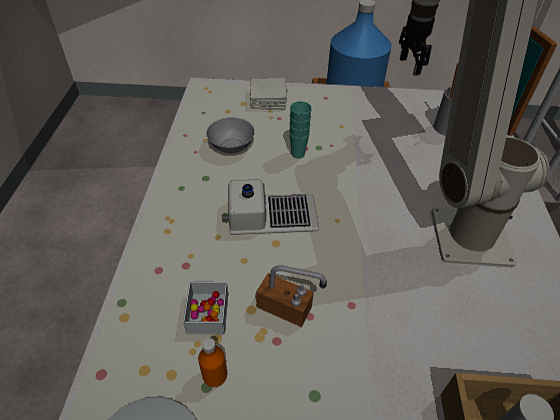

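Run:
```python
from h import *
np.set_printoptions(precision=4,suppress=True)
def circ(P):
    A=np.c_[2*P[:,:2],np.ones(len(P))];s=np.linalg.lstsq(A,(P[:,:2]**2).sum(1),rcond=None)[0];return s[:2],np.sqrt(s[2]+s[:2]@s[:2])
for n in("scene","side"):
    c=vision.camera(n);W=cloud(c);im=c["image"]
    P=W.reshape(-1,3);P=P[np.isfinite(P).all(1)]
    q=P[(np.hypot(P[:,0]-.503,P[:,1]+.30)<.06)]
    t=q[q[:,2]>.178]; print(n,"rim",len(t),(t.min(0)+t.max(0))/2,t.min(0),t.max(0))
    b=q[(q[:,2]>.03)&(q[:,2]<.07)]; print(" body",circ(b) if len(b)>9 else 0)
    f=P[(abs(P[:,0]-.62)<.04)&(abs(P[:,1]+.03)<.05)&(P[:,2]>.108)&(P[:,2]<.14)]
    print(" fit",len(f),f.min(0),f.max(0))
    f=P[(abs(P[:,0]-.6)<.12)&(abs(P[:,1]+.03)<.12)&(P[:,2]>.082)&(P[:,2]<.1)]
    print(" housing",len(f),cv2.minAreaRect(f[:,:2].astype(np.float32)))
    f=P[(abs(P[:,0]-.5)<.15)&(abs(P[:,1]-.27)<.1)&(P[:,2]>.064)&(P[:,2]<.074)]
    print(" racktop",len(f),cv2.minAreaRect(f[:,:2].astype(np.float32)))
    f=P[(abs(P[:,0]-.48)<.15)&(abs(P[:,1]-.27)<.1)&(P[:,2]>.125)]
    print(" run",len(f),f.min(0),f.max(0),cv2.fitLine(f[:,:2].astype(np.float32),cv2.DIST_L2,0,.01,.01).ravel())
    f=P[(abs(P[:,0]-.53)<.1)&(abs(P[:,1]-.27)<.1)&(P[:,2]>.076)&(P[:,2]<.12)&(P[:,0]>.49)]
    if len(f): print(" shank",len(f),cv2.fitLine(f.astype(np.float32),cv2.DIST_L2,0,.01,.01).ravel())
```

```text
scene rim 164 [ 0.4986 -0.3109  0.1828] [ 0.4655 -0.3439  0.1781] [ 0.5317 -0.2779  0.1875]
 body (array([ 0.4993, -0.3102]), np.float64(0.026581639488739456))
 fit 112 [ 0.6118 -0.0398  0.1088] [ 0.6429 -0.0098  0.121 ]
 housing 1828 ((0.6334782242774963, -0.02399546653032303), (0.09650130569934845, 0.1268170177936554), 7.6571879386901855)
 racktop 749 ((0.5067889094352722, 0.2665553390979767), (0.05990320071578026, 0.1230747178196907), 68.36767578125)
 run 236 [0.4215 0.2482 0.1256] [0.5419 0.273  0.1564] [ 0.9917 -0.1287  0.4911  0.2597]
 shank 54 [ 0.1169 -0.1311  0.9844  0.5404  0.2533  0.0984]
side rim 113 [ 0.4969 -0.309   0.1841] [ 0.465  -0.3451  0.178 ] [ 0.5288 -0.2729  0.1901]
 body (array([ 0.4968, -0.3079]), np.float64(0.025028278778890096))
 fit 81 [ 0.6125 -0.0369  0.1082] [ 0.6413 -0.0078  0.1228]
 housing 1063 ((0.6304727792739868, -0.0216817706823349), (0.09942285716533661, 0.13172009587287903), 7.972604274749756)
 racktop 977 ((0.5055676102638245, 0.2670930027961731), (0.06264343112707138, 0.12044470757246017), 68.54300689697266)
 run 342 [0.4142 0.252  0.125 ] [0.5407 0.2791 0.1576] [ 0.9902 -0.1397  0.4751  0.2656]
 shank 54 [-0.0282  0.001   0.9996  0.5357  0.2585  0.0987]
```

The scene picture shows the green tumbler stack at about (140,180), the dispenser at (250,235) with its fitting at (250,240), the rack with the spout at (372,205), the bowl at (113,275), the tub at (385,288) and the bottle at (450,270). The side picture agrees: stack (300,130), fitting (247,188), outlet (323,284). I'll go above the stack first.

```bash
python3 -m creep '[[[0,0,-45],[0,0,0]],[[40,-5,-10],[0,0,0]],[[55,-6,0],[0,0,0]],[[55,-6,0],[0,0,0]],[[55,-6,0],[0,0,0]],[[55,-6,0],[0,0,0]],[[55,-6,0],[0,0,0]],[[51,-7,0],[0,0,0]],[[0,0,0],[0,0,0]],[[0,0,0],[0,0,0]]]' 85
cat >> h.py <<'E'
np.set_printoptions(precision=4,suppress=True)
def wcam():
    o=bot.get_obs(); c=vision.camera("wrist"); T=np.eye(4); T[:3,:3]=R.from_quat(o["tool_rot"]).as_matrix(); T[:3,3]=o["eef_pos"]
    return c,T@np.array(c["tool_from_camera"]),o
def wray(c,M,px):
    K=np.array(c["K"]); a=(np.array(px)-K[:2,2])/[K[0,0],K[1,1]]; r=np.linalg.norm(a)
    d=np.array([*(np.sin(r)*a/max(r,1e-9)),np.cos(r)]); return M[:3,3],M[:3,:3]@d
def wz(c,M,px,z):
    o,d=wray(c,M,px); return o+d*(z-o[2])/d[2]
def wcloud(c,M):
    K=np.array(c["K"]); z=np.array(c["z_map"]); v,u=np.mgrid[:z.shape[0],:z.shape[1]]
    a=np.stack([(u-K[0,2])/K[0,0],(v-K[1,2])/K[1,1]],-1); r=np.linalg.norm(a,axis=-1); r[r==0]=1e-9
    k=np.where((r<1.4)&(z>0),np.tan(np.minimum(r,1.4))/r*z,np.nan)
    P=np.concatenate([a*k[...,None],z[...,None]],-1); return P@M[:3,:3].T+M[:3,3]
def totool(o,d): return R.from_quat(o["tool_rot"]).inv().apply(d)*1000
E
python3 - <<'E'
from h import *
c,M,o=wcam(); cv2.imwrite("pics/c.png",c["image"]); print(o["eef_pos"],o["tool_rot"],o["ft_force"],M[:3,3])
for n,z in(("cup_rim",.185),("cup",.09),("stack",0)):
    for r in vision.place_of(c,n)[:2]: print(n,r,wz(c,M,r["position"],z))
W=wcloud(c,M); P=W.reshape(-1,3);P=P[np.isfinite(P).all(1)]
q=P[(np.hypot(P[:,0]-.498,P[:,1]+.31)<.05)&(P[:,2]>.178)&(P[:,2]<.195)]; print(len(q),q.min(0),q.max(0),(q.min(0)+q.max(0))/2)
E
```

```text
clock: 2.65
eef_pos: [0.4974, -0.3098, 0.261]
tool_rot: [0.986, 0.169, -0.001, -0.0]
ft_force: [-1.0, 0.1, 0.3]
grip_width: 0.0852
grasp_force: 0.0
[ 0.4974 -0.3098  0.261 ] [ 0.9856  0.1693 -0.0005 -0.0001] [-0.9634  0.1237  0.328 ] [ 0.5628 -0.2864  0.4278]
cup_rim {'position': [276.4, 210.6], 'score': 0.63} [ 0.4952 -0.3095  0.185 ]
cup {'position': [278.9, 185.5], 'score': 0.98} [ 0.4959 -0.3119  0.09  ]
stack {'position': [279.9, 171.7], 'score': 0.75} [ 0.4962 -0.3137  0.    ]
1053 [ 0.4627 -0.3437  0.178 ] [ 0.5284 -0.2781  0.1862] [ 0.4956 -0.3109  0.1821]
```

View pics/c.png

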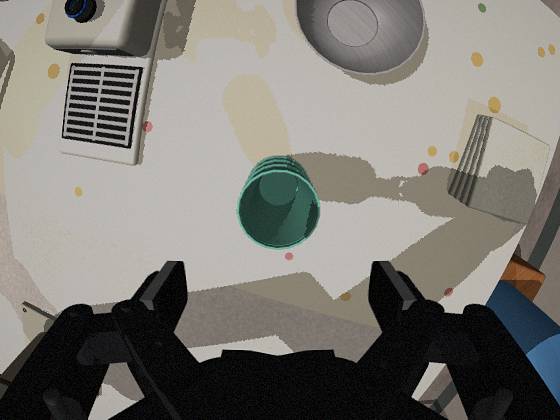

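The wrist view shows the tumbler's mouth centred at about (278,210), midway between the fingers; the depth data puts it within 2 mm of the tool. I'll descend and close.

```bash
python3 -m creep '[[[-2,0,30],[0,0,0]],[[0,0,30],[0,0,0]],[[0,0,25],[0,0,0]],[[0,0,16],[0,0,0]],[[0,0,0],[0,0,0]],[[0,0,0],[0,0,0]]]' 85 && python3 -m creep '[[[0,0,0],[0,0,0]],[[0,0,0],[0,0,0]],[[0,0,0],[0,0,0]],[[0,0,0],[0,0,0]],[[0,0,0],[0,0,0]],[[0,0,0],[0,0,0]]]' 50
```

```text
clock: 3.6
eef_pos: [0.4959, -0.3112, 0.1614]
tool_rot: [0.986, 0.169, 0.001, 0.001]
ft_force: [-0.1, 0.3, -0.1]
grip_width: 0.085
grasp_force: 0.0
clock: 4.35
eef_pos: [0.4958, -0.3105, 0.1602]
tool_rot: [0.986, 0.169, -0.0, -0.0]
ft_force: [0.7, 0.4, 0.1]
grip_width: 0.05
grasp_force: 0.0
```

Run:
```python
from h import *
c,M,o=wcam(); s=vision.camera("side"); cv2.imwrite("pics/d.png",np.hstack([c["image"],cv2.resize(s["image"][60:200,220:400],None,fx=3,fy=3)])[:, 0:1100])
im=np.hstack([cv2.resize(c["image"],None,fx=.7,fy=.7)[:294], cv2.resize(s["image"][60:200,220:400],(378,294))]);cv2.imwrite("pics/d.png",im);print(im.shape,o["grip_width"])
```

```text
(294, 770, 3) 0.04998823965756299
```

View pics/d.png

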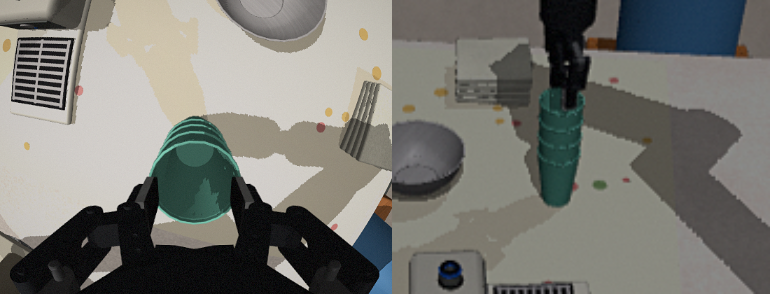

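The pads look as if they are beside the rim's near edge, at about (150,190) and (238,190), and they met nothing. I'll measure where the finger surfaces and the rim really are.

Run:
```python
from h import *
c,M,o=wcam(); print(o["eef_pos"],M[:3,3],np.array(c["tool_from_camera"]),np.array(c["K"]).ravel())
W=wcloud(c,M); im=c["image"].astype(int)
Rt=R.from_quat(o["tool_rot"]).as_matrix()
T=(W-o["eef_pos"])@Rt
for v in range(225,330,12):
  print(v,[(u,tuple((T[v,u]*1000).round().astype(int))if np.isfinite(T[v,u]).all() else None) for u in (190,205,215,225,335,345,355)])
dark=im.max(2)<60
P=W.reshape(-1,3); g=(~dark).ravel()&np.isfinite(P).all(1); q=P[g]
q=q[(np.hypot(q[:,0]-.498,q[:,1]+.31)<.06)&(q[:,2]>.17)&(q[:,2]<.2)]; print(len(q),q.min(0),q.max(0))
for n in("scene","side"):
    s=vision.camera(n);w=cloud(s);d=(s["image"].max(2)<70)&(np.linalg.norm(w-o["eef_pos"],axis=2)<.08)
    t=(w[d]-o["eef_pos"])@Rt*1000; k=t[t[:,2]>-30]; print(n,len(k)); print(k[::max(1,len(k)//14)].round())
```

```text
[ 0.4958 -0.3105  0.1603] [ 0.561  -0.2871  0.3272] [[-0.0008 -0.9605 -0.2781  0.0692]
 [ 1.     -0.0011  0.001  -0.0003]
 [-0.0012 -0.2781  0.9605 -0.167 ]
 [ 0.      0.      0.      1.    ]] [325.1923   0.     277.4893   0.     325.1923 209.5854   0.       0.
   1.    ]
225 [(190, (np.int64(-43), np.int64(-95), np.int64(161))), (205, (np.int64(-43), np.int64(-78), np.int64(160))), (215, (np.int64(-43), np.int64(-67), np.int64(160))), (225, (np.int64(20), np.int64(-25), np.int64(-24))), (335, (np.int64(-43), np.int64(62), np.int64(160))), (345, (np.int64(-43), np.int64(73), np.int64(160))), (355, (np.int64(-43), np.int64(84), np.int64(160)))]
237 [(190, (np.int64(-58), np.int64(-97), np.int64(162))), (205, (np.int64(-57), np.int64(-79), np.int64(160))), (215, (np.int64(-57), np.int64(-68), np.int64(161))), (225, (np.int64(10), np.int64(-27), np.int64(-13))), (335, (np.int64(14), np.int64(27), np.int64(-24))), (345, (np.int64(-57), np.int64(74), np.int64(160))), (355, (np.int64(-57), np.int64(85), np.int64(160)))]
249 [(190, (np.int64(-71), np.int64(-98), np.int64(160))), (205, (np.i
[... 2454 characters left out ...]
np.int64(19), np.int64(-92))), (355, (np.int64(15), np.int64(21), np.int64(-93)))]
3280 [ 0.4622 -0.3443  0.17  ] [ 0.5284 -0.2729  0.2   ]
scene 820
[[-28.   1. -24.]
 [-25.  -9.  -5.]
 [-16.  24. -12.]
 [-10.  28.  -9.]
 [-21.   2.  23.]
 [ -7.  29.   7.]
 [ 26. -20. -12.]
 [ 34.  -2. -17.]
 [ 30.  -9.  -1.]
 [ 24.  20.  10.]
 [ 28. -14.  25.]
 [ 20.  27.  35.]
 [ 26. -18.  51.]
 [ 25. -21.  68.]
 [ 32.  12.  68.]]
side 436
[[  9.  31. -26.]
 [ -4.  28. -11.]
 [  0.  25.  -3.]
 [  2. -27. -28.]
 [ 31.  -3.  -5.]
 [-30.  -4.   8.]
 [ 33.   0.  11.]
 [ 26. -21.   9.]
 [ 25. -17.  19.]
 [ 21. -25.  22.]
 [ 29. -13.  40.]
 [  5. -30.  39.]
 [-12. -27.  53.]
 [ 16. -26.  60.]
 [ -2. -33.  70.]]
```

Run:
```python
from h import *
c,M,o=wcam(); s=vision.camera("side"); a=vision.camera("scene")
print(o["grip_width"],o["grasp_force"])
f=lambda i,x,y,w,h:cv2.resize(np.clip(i[y:y+h,x:x+w].astype(float)*1.8,0,255).astype(np.uint8),(395,500) if w<h*.9 else (395,500))
cv2.imwrite("pics/e.png",np.hstack([f(s["image"],270,70,63,80),f(c["image"],200,190,150,190)]))
```

```text
0.05017406820390604 0.0
```

View pics/e.png

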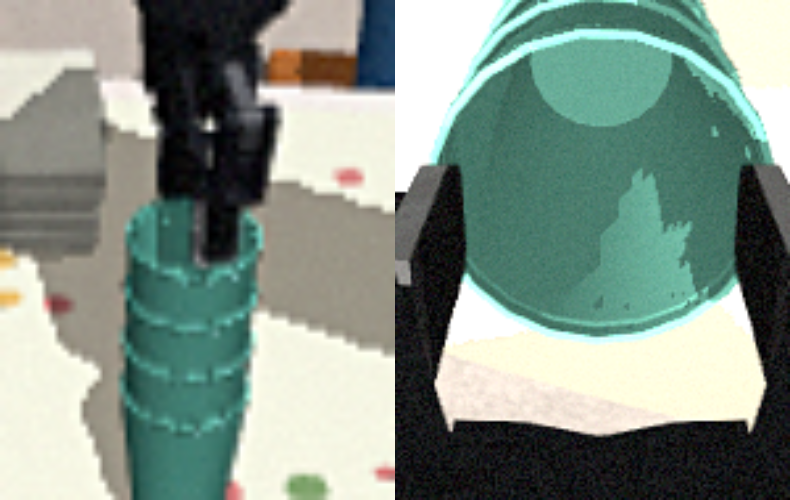

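Both crops show the tips just above the rim, at (215,255) in the left one: the pads closed over the mouth without touching the cup. I'll lift a little and measure how far back the tips really stand.

```bash
cat >> h.py <<'E'
def tips():
    c,M,o=wcam(); W=wcloud(c,M); T=(W-o["eef_pos"])@R.from_quat(o["tool_rot"]).as_matrix()*1000
    m=(c["image"].max(2)<110)&(abs(T[...,0])<14)&(abs(T[...,1])>18)&(abs(T[...,1])<62)&(T[...,2]<12)&(T[...,2]>-80)
    for s in(-1,1):
        k=T[m&(T[...,1]*s>0)]; k=k[np.argsort(-k[:,2])]; print(round(o["grip_width"]*1e3,1),s,k[:40:8].round(1).tolist(), k[:,2].max().round(1), "ymin",abs(k[:,1]).min().round(1))
E
python3 -m creep '[[[0,0,-30],[0,0,0]],[[0,0,-20],[0,0,0]],[[0,0,0],[0,0,0]],[[0,0,0],[0,0,0]]]' - >/dev/null; python3 -c "
from h import *
tips()"
python3 -m creep '[[[0,0,0],[0,0,0]],[[0,0,0],[0,0,0]],[[0,0,0],[0,0,0]],[[0,0,0],[0,0,0]]]' 66 ; python3 -c "
from h import *
tips()"
```

```text
50.3 -1 [[2.7, -25.2, -27.2], [1.0, -25.2, -28.0], [-10.8, -25.4, -28.7], [-1.0, -25.2, -29.4], [-9.0, -25.1, -29.9]] -27.2 ymin 24.0
50.3 1 [[-6.4, 25.1, -26.5], [-9.6, 25.1, -27.9], [-11.0, 25.1, -28.5], [-3.9, 25.0, -29.3], [5.4, 24.9, -29.7]] -26.5 ymin 23.5
clock: 5.8
eef_pos: [0.4958, -0.3105, 0.2102]
tool_rot: [0.986, 0.169, -0.0, -0.0]
ft_force: [-0.2, -0.3, 0.9]
grip_width: 0.0658
grasp_force: 0.0
65.8 -1 [[-2.1, -33.3, -30.8], [3.8, -33.0, -32.1], [7.2, -33.1, -32.6], [-0.5, -33.2, -33.0], [-6.3, -33.2, -33.2]] -30.8 ymin 32.1
65.8 1 [[4.1, 33.0, -30.7], [0.9, 33.0, -31.6], [-8.0, 33.2, -32.2], [-4.9, 32.8, -32.8], [-0.4, 32.8, -33.3]] -30.7 ymin 32.1
```

The tips stand about 31 mm behind the TCP at a 66 mm opening, so the TCP has to go to z ≈ 0.130. I'll open, descend 80 mm and close.

```bash
python3 -m creep '[[[0,0,0],[0,0,0]],[[0,0,0],[0,0,0]],[[0,0,0],[0,0,0]],[[0,0,25],[0,0,0]],[[0,0,25],[0,0,0]],[[0,0,20],[0,0,0]],[[0,0,10],[0,0,0]],[[0,0,0],[0,0,0]],[[0,0,0],[0,0,0]]]' 85 && python3 -m creep '[[[0,0,0],[0,0,0]],[[0,0,0],[0,0,0]],[[0,0,0],[0,0,0]],[[0,0,0],[0,0,0]],[[0,0,0],[0,0,0]],[[0,0,0],[0,0,0]]]' 55
```

```text
clock: 6.98
eef_pos: [0.4965, -0.3109, 0.1313]
tool_rot: [0.986, 0.169, 0.001, 0.001]
ft_force: [2.0, 0.3, -1.0]
grip_width: 0.0853
grasp_force: 0.0
clock: 7.72
eef_pos: [0.4966, -0.3109, 0.132]
tool_rot: [0.986, 0.169, 0.001, 0.001]
ft_force: [-0.4, 1.0, 4.8]
grip_width: 0.063
grasp_force: 65.5
```

```bash
python3 -m creep '[[[0,0,-5],[0,0,0]],[[0,0,-8],[0,0,0]],[[0,0,-12],[0,0,0]],[[0,0,-20],[0,0,0]],[[0,0,-25],[0,0,0]],[[0,0,-25],[0,0,0]],[[0,0,-20],[0,0,0]],[[0,0,0],[0,0,0]],[[0,0,0],[0,0,0]]]' -
python3 - <<'E'
from h import *
o=bot.get_obs(); s=vision.camera("side");a=vision.camera("scene")
f=lambda i,x,y,w,h:cv2.resize(i[y:y+h,x:x+w],(390,500))
cv2.imwrite("pics/f.png",np.hstack([f(s["image"],240,40,117,150),f(a["image"],80,90,117,150)]))
for c in(s,a):
    P=cloud(c).reshape(-1,3);P=P[np.isfinite(P).all(1)]
    # grid and collet refinement
    q=P[(np.hypot(P[:,0]-.498,P[:,1]+.31)<.05)&(P[:,2]>.135)&(P[:,2]<.165)]; print("stack rim",len(q),q.min(0) if len(q) else 0,q.max(0) if len(q) else 0)
    im=c["image"]; W=cloud(c); h=cv2.cvtColor(im,cv2.COLOR_BGR2HSV)
    m=(abs(h[...,0].astype(int)-80)<14)&(h[...,1]>70)&(np.hypot(W[...,0]-.498,W[...,1]+.31)<.06)&(W[...,2]>.165); z=W[m]; print("cup",z.min(0),z.max(0))
    r=vision.place_of(c,"cup")[:1]; print(r)
E
```

```text
clock: 8.85
eef_pos: [0.4956, -0.3103, 0.2448]
tool_rot: [0.986, 0.169, -0.0, -0.0]
ft_force: [-0.6, 0.1, -1.1]
grip_width: 0.0631
grasp_force: 65.9
stack rim 237 [ 0.4658 -0.3469  0.135 ] [ 0.5279 -0.2749  0.159 ]
cup [ 0.4627 -0.3596  0.205 ] [ 0.5325 -0.2536  0.4454]
[{'position': [300.2, 102.6], 'score': 0.63}]
stack rim 285 [ 0.4662 -0.3436  0.135 ] [ 0.5318 -0.2784  0.1573]
cup [ 0.4653 -0.3674  0.2014] [ 0.5456 -0.2508  0.5988]
[{'position': [131.2, 161.2], 'score': 0.72}]
```

View pics/f.png

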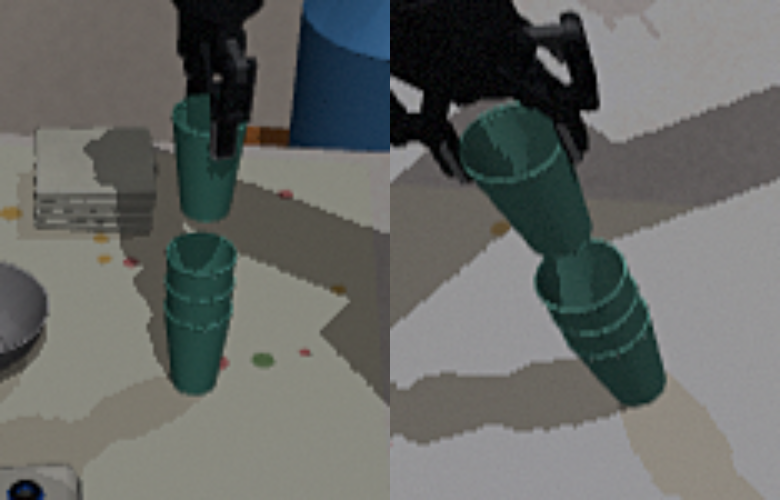

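The tumbler hangs upright in the fingers and the three others stand where they were. Now I'll carry it over the grid.

```bash
python3 -m creep '[[[7,-15,0],[0,0,0]],[[13,-31,0],[0,0,0]],[[13,-31,0],[0,0,0]],[[13,-31,0],[0,0,0]],[[13,-31,0],[0,0,0]],[[13,-31,0],[0,0,0]],[[13,-31,0],[0,0,0]],[[13,-31,0],[0,0,0]],[[9,-18,0],[0,0,0.07]],[[0,0,0],[0,0,0.07]],[[0,0,0],[0,0,0.064]],[[0,0,0],[0,0,0]]]' -
python3 - <<'E'
from h import *
c,M,o=wcam(); W=wcloud(c,M); im=c["image"]; cv2.imwrite("pics/g.png",im)
e=R.from_quat(o["tool_rot"]).as_matrix(); print("toolx yaw",np.arctan2(e[1,0],e[0,0]),o["eef_pos"])
for n,z in(("grid",.018),("collet",.118),("dispenser",0)):
    for r in vision.place_of(c,n)[:1]: print(n,r,wz(c,M,r["position"],z))
P=W.reshape(-1,3);P=P[np.isfinite(P).all(1)]
f=P[(abs(P[:,0]-.627)<.03)&(abs(P[:,1]+.0236)<.03)&(P[:,2]>.11)&(P[:,2]<.13)]; print("fit",len(f),f.min(0) if len(f) else 0,f.max(0) if len(f) else 0)
f=P[(abs(P[:,0]-.63)<.1)&(abs(P[:,1]+.03)<.1)&(P[:,2]>.08)&(P[:,2]<.096)]; print("hous",cv2.minAreaRect(f[:,:2].astype(np.float32)))
f=P[(abs(P[:,0]-.52)<.13)&(abs(P[:,1]+.03)<.13)&(P[:,2]>.009)&(P[:,2]<.024)]; print("foot",len(f),cv2.minAreaRect(f[:,:2].astype(np.float32)))
E
```

```text
clock: 10.55
eef_pos: [0.5129, -0.0381, 0.2452]
tool_rot: [0.998, 0.069, -0.0, -0.0]
ft_force: [0.9, 0.8, -0.9]
grip_width: 0.0634
grasp_force: 65.9
toolx yaw 0.13763741168435378 [ 0.5129 -0.0381  0.2452]
grid {'position': [280.3, 172.9], 'score': 0.88} [ 0.5154 -0.0416  0.018 ]
collet {'position': [277.7, 73.4], 'score': 0.67} [ 0.6217 -0.0236  0.118 ]
dispenser {'position': [277.0, 137.6], 'score': 0.71} [ 0.5568 -0.0318  0.    ]
fit 664 [ 0.61   -0.04    0.1104] [ 0.6401 -0.0095  0.1196]
hous ((0.6296929717063904, -0.023927345871925354), (0.09892212599515915, 0.1278144270181656), 8.107843399047852)
foot 9342 ((0.5080057978630066, -0.041391290724277496), (0.14867083728313446, 0.13948598504066467), 7.9044036865234375)
```

View pics/g.png

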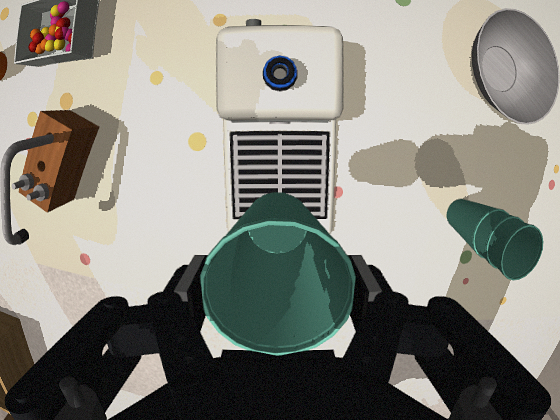

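The wrist view shows the grid centred at about (280,173), the fitting at (278,73) and the tumbler's mouth at (278,288). I'll correct by 2 mm and lower it.

```bash
python3 -m creep '[[[-2,2,25],[0,0,0]],[[0,0,40],[0,0,0]],[[0,0,40],[0,0,0]],[[0,0,35],[0,0,0]],[[0,0,22],[0,0,0]],[[0,0,12],[0,0,0]],[[0,0,5],[0,0,0]],[[0,0,0],[0,0,0]],[[0,0,0],[0,0,0]]]' - ; python3 -m creep '[[[0,0,1],[0,0,0]],[[0,0,1],[0,0,0]],[[0,0,1],[0,0,0]],[[0,0,0],[0,0,0]]]' -
```

```text
clock: 11.88
eef_pos: [0.5126, -0.0415, 0.0673]
tool_rot: [0.998, 0.068, 0.001, 0.0]
ft_force: [0.2, -0.8, -1.5]
grip_width: 0.0627
grasp_force: 65.9
clock: 12.38
eef_pos: [0.5116, -0.0414, 0.0632]
tool_rot: [0.998, 0.068, -0.0, -0.0]
ft_force: [-0.1, -0.2, 0.6]
grip_width: 0.0625
grasp_force: 65.9
```

```bash
python3 -m creep '[[[0,0,1],[0,0,0]],[[0,0,1],[0,0,0]],[[0,0,0],[0,0,0]],[[0,0,0],[0,0,0]]]' - ; python3 -m creep '[[[0,0,1],[0,0,0]],[[0,0,0],[0,0,0]],[[0,0,0],[0,0,0]]]' -
```

```text
clock: 12.88
eef_pos: [0.5117, -0.0414, 0.0613]
tool_rot: [0.998, 0.068, 0.0, 0.0]
ft_force: [-0.3, -0.6, -0.1]
grip_width: 0.0629
grasp_force: 65.9
clock: 13.25
eef_pos: [0.5117, -0.0414, 0.0603]
tool_rot: [0.998, 0.068, -0.0, 0.0]
ft_force: [0.0, 0.4, 0.3]
grip_width: 0.0627
grasp_force: 65.9
```

```bash
python3 -m creep '[[[0,0,1],[0,0,0]],[[0,0,0],[0,0,0]],[[0,0,0],[0,0,0]]]' - ; python3 -m creep '[[[0,0,1],[0,0,0]],[[0,0,0],[0,0,0]],[[0,0,0],[0,0,0]]]' -
```

```text
clock: 13.62
eef_pos: [0.5122, -0.0413, 0.0602]
tool_rot: [0.998, 0.068, 0.001, 0.0]
ft_force: [-0.7, 1.2, 5.2]
grip_width: 0.0632
grasp_force: 66.4
clock: 14.0
eef_pos: [0.5126, -0.0413, 0.0602]
tool_rot: [0.998, 0.068, 0.001, 0.0]
ft_force: [-3.0, 2.1, 11.2]
grip_width: 0.0629
grasp_force: 66.8
```

It is standing on the grid. I'll release it and back straight up.

```bash
python3 -m creep '[[[0,0,-2],[0,0,0]],[[0,0,0],[0,0,0]]]' - ; python3 -m creep '[[[0,0,0],[0,0,0]],[[0,0,0],[0,0,0]],[[0,0,0],[0,0,0]],[[0,0,0],[0,0,0]],[[0,0,-20],[0,0,0]],[[0,0,-40],[0,0,0]],[[0,0,-50],[0,0,0]],[[0,0,-50],[0,0,0]],[[0,0,-30],[0,0,0]],[[0,0,0],[0,0,0]]]' 85
python3 - <<'E'
from h import *
for n in("scene","side"):
    c=vision.camera(n);W=cloud(c)
    P=W.reshape(-1,3);P=P[np.isfinite(P).all(1)]
    q=P[(np.hypot(P[:,0]-.512,P[:,1]+.041)<.05)&(P[:,2]>.104)&(P[:,2]<.125)]; print(n,"rim",len(q),(q.min(0)+q.max(0))/2,q.max(0)-q.min(0),q.max(0)[2])
c,M,o=wcam();W=wcloud(c,M);P=W.reshape(-1,3);P=P[np.isfinite(P).all(1)];print(o["eef_pos"])
q=P[(np.hypot(P[:,0]-.512,P[:,1]+.041)<.045)&(P[:,2]>.106)&(P[:,2]<.125)]; print("wrist rim",len(q),(q.min(0)+q.max(0))/2,q.max(0)-q.min(0),q.max(0)[2])
E
```

```text
clock: 14.25
eef_pos: [0.5116, -0.0414, 0.0602]
tool_rot: [0.998, 0.068, -0.0, 0.0]
ft_force: [-1.2, -0.3, 4.1]
grip_width: 0.0627
grasp_force: 66.4
clock: 15.5
eef_pos: [0.5134, -0.0415, 0.2533]
tool_rot: [0.998, 0.068, 0.003, 0.0]
ft_force: [0.4, 0.0, -0.6]
grip_width: 0.0851
grasp_force: 0.0
scene rim 146 [ 0.5135 -0.0414  0.1099] [0.0666 0.0649 0.0116] 0.11565571307087137
side rim 152 [ 0.5125 -0.0406  0.1109] [0.0634 0.0684 0.0138] 0.11781759882584768
[ 0.5115 -0.0414  0.2498]
wrist rim 663 [ 0.5107 -0.0416  0.1103] [0.0648 0.0653 0.0086] 0.1146181583413799
```

The tumbler stands at (0.512, -0.041) with its rim at 0.113, on the grid centre. Next is the spout.

```bash
python3 -m creep '[[[10,-40,0],[0,0,0]],[[12,-50,0],[0,0,0]],[[12,-50,0],[0,0,0]],[[12,-50,0],[0,0,0]],[[12,-50,0],[0,0,0]],[[9,-48,0],[0,0,0]],[[0,0,0],[0,0,0.14]],[[0,0,0],[0,0,0.133]],[[0,0,0],[0,0,0]],[[0,0,0],[0,0,0]]]' -
python3 - <<'E'
from h import *
c,M,o=wcam(); W=wcloud(c,M); cv2.imwrite("pics/h.png",c["image"])
e=R.from_quat(o["tool_rot"]).as_matrix(); print("yaw",np.arctan2(e[1,0],e[0,0]),o["eef_pos"])
def an(W,t):
    P=W.reshape(-1,3);P=P[np.isfinite(P).all(1)]
    P=P[(abs(P[:,0]-.48)<.1)&(abs(P[:,1]-.26)<.06)]
    f=P[(P[:,2]>.138)&(P[:,2]<.165)]; 
    if len(f)>5: print(t,"run",len(f),f.min(0),f.max(0),cv2.fitLine(f[:,:2].astype(np.float32),cv2.DIST_HUBER,0,.01,.01).ravel())
    for z in(.078,.09,.10,.11,.12):
        k=P[(abs(P[:,2]-z)<.006)&(P[:,0]>.515)]; 
        if len(k)>3: print(t,z,len(k),k.mean(0),(k.min(0)+k.max(0))/2)
an(W,"w")
for n in("scene","side"): an(cloud(vision.camera(n)),n)
for n,z in(("spout",.01),("spout_outlet",.116),("rack",0)):
    for r in vision.place_of(c,n)[:1]: print(n,r,wz(c,M,r["position"],z))
E
```

```text
clock: 16.9
eef_pos: [0.5572, 0.1031, 0.2538]
tool_rot: [0.996, 0.055, -0.017, -0.061]
ft_force: [-0.2, 0.1, 0.3]
grip_width: 0.085
grasp_force: 0.0
yaw 0.11213704520567527 [0.5572 0.1031 0.2538]
w run 1037 [0.4205 0.2484 0.1382] [0.537  0.2729 0.1547] [ 0.9929 -0.119   0.4788  0.2593]
w 0.078 45 [0.5377 0.2503 0.0778] [0.5362 0.2521 0.0778]
w 0.09 56 [0.5376 0.2502 0.09  ] [0.5356 0.2519 0.0898]
w 0.1 49 [0.537  0.2503 0.0995] [0.5356 0.2527 0.0999]
w 0.11 63 [0.5367 0.2499 0.1105] [0.5355 0.2518 0.1104]
w 0.12 73 [0.5365 0.2504 0.1205] [0.5349 0.2522 0.12  ]
scene run 213 [0.4215 0.2489 0.1383] [0.5408 0.2729 0.1586] [ 0.991  -0.1342  0.4987  0.2584]
scene 0.078 26 [0.5375 0.2503 0.0752] [0.5415 0.2547 0.078 ]
scene 0.09 15 [0.5412 0.2521 0.0896] [0.5385 0.253  0.0902]
scene 0.1 13 [0.5421 0.2525 0.1003] [0.5415 0.2526 0.1005]
scene 0.11 15 [0.5403 0.2525 0.1095] [0.5388 0.2538 0.1101]
scene 0.12 14 [0.5409 0.2523 0.1214] [0.5408 0.2531 0.1203]
side run 295 [0.4177 0.2511 0.1383] [0.5387 0.2767 0.1588] [ 0.9895 -0.1447  0.4733  0.2665]
side 0.078 100 [0.5376 0.2608 0.0736] [0.5391 0.2572 0.0776]
side 0.09 13 [0.5359 0.2591 0.0895] [0.5357 0.2597 0.0889]
side 0.1 14 [0.5361 0.2593 0.1005] [0.5359 0.2589 0.1009]
side 0.11 15 [0.5357 0.2584 0.1102] [0.535  0.2583 0.1104]
side 0.12 17 [0.5351 0.2587 0.1207] [0.535  0.2582 0.1204]
spout_outlet {'position': [144.9, 278.1], 'score': 0.81} [0.4218 0.2682 0.116 ]
rack {'position': [404.6, 218.7], 'score': 0.72} [ 0.5064 -0.0478  0.    ]
```

View pics/h.png

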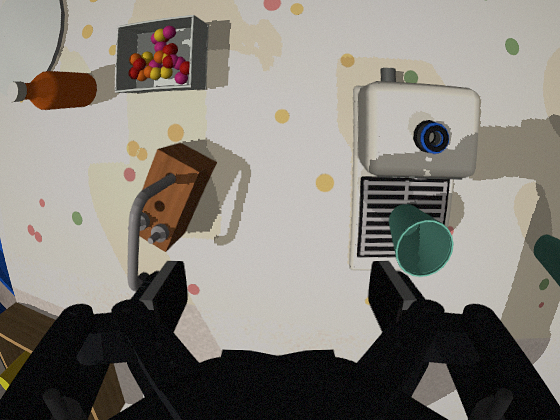

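The arm stopped short, with the tool tilted a little; the outlet is at (135,275) and the shank at (170,180). I'll check the joints.

```bash
python3 -m creep '[[[0,0,0],[0,0,0]],[[0,0,0],[0,0,0]]]' -
python3 - <<'E'
from h import *
o=bot.get_obs(); print(o["joint_pos"],o["joint_vel"],o["eef_pos"]); e=R.from_quat(o["tool_rot"]).as_matrix(); print(e)
E
```

```text
clock: 17.45
eef_pos: [0.5578, 0.1034, 0.2552]
tool_rot: [0.996, 0.055, -0.016, -0.061]
ft_force: [0.6, 0.1, -0.3]
grip_width: 0.0848
grasp_force: 0.0
[0.1117 0.385  0.3253 1.5359 0.1238 3.1406] [-0.0027  0.0009  0.0016  0.001   0.001   0.0014] [0.5578 0.1034 0.2552]
[[ 0.9934  0.1086 -0.0383]
 [ 0.1124 -0.9864  0.1199]
 [-0.0247 -0.1234 -0.992 ]]
```

Joint 6 is at its stop, so I'll take the half-turned grasp: level the tool and turn it back by about 2.9 rad.

```bash
python3 -m creep '[[[0,0,0],[-0.123,0.025,-0.12]],[[0,0,0],[0,0,-0.185]],[[0,0,0],[0,0,-0.185]],[[0,0,0],[0,0,-0.185]],[[0,0,0],[0,0,-0.185]],[[0,0,0],[0,0,-0.185]],[[0,0,0],[0,0,-0.185]],[[0,0,0],[0,0,-0.185]],[[0,0,0],[0,0,-0.185]],[[0,0,0],[0,0,-0.185]],[[0,0,0],[0,0,-0.185]],[[0,0,0],[0,0,-0.185]]]' - >/dev/null; python3 -m creep '[[[0,0,0],[0,0,-0.185]],[[0,0,0],[0,0,-0.185]],[[0,0,0],[0,0,-0.185]],[[0,0,0],[0,0,-0.185]],[[0,0,0],[0,0,0]]]' -
python3 - <<'E'
from h import *
o=bot.get_obs(); e=R.from_quat(o["tool_rot"]).as_matrix(); print(o["joint_pos"],np.arctan2(e[1,0],e[0,0])-np.pi,e[:,2])
print(totool(o,np.array([.538,.2545,.25])-o["eef_pos"]))
E
```

```text
clock: 19.58
eef_pos: [0.5578, 0.1031, 0.2552]
tool_rot: [0.069, 0.998, 0.002, 0.003]
ft_force: [0.2, -0.6, 0.0]
grip_width: 0.0851
grasp_force: 0.0
[0.1816 0.3581 0.2927 1.4978 0.0021 0.32  ] -0.13839488403993672 [ 0.0071  0.0034 -1.    ]
[ 40.5209 147.1498   5.612 ]
```

```bash
python3 -m creep '[[[10,35,0],[0,0,0]],[[10,40,0],[0,0,0]],[[10,40,0],[0,0,0]],[[10,32,5],[0,0,0]],[[0,0,0],[0,0,0]],[[0,0,0],[0,0,0]]]' -
python3 - <<'E'
from h import *
c,M,o=wcam(); W=wcloud(c,M); cv2.imwrite("pics/i.png",c["image"])
e=R.from_quat(o["tool_rot"]).as_matrix(); print("yaw",np.arctan2(e[1,0],e[0,0])-np.pi,e[:,2],o["eef_pos"])
zt=e[:,2]; print("level turn",e.T@np.cross(zt,[0,0,-1]))
P=W.reshape(-1,3);P=P[np.isfinite(P).all(1)]
P=P[(abs(P[:,0]-.48)<.1)&(abs(P[:,1]-.26)<.06)]
f=P[(P[:,2]>.138)&(P[:,2]<.165)]; print("run",len(f),f.min(0),f.max(0),cv2.fitLine(f[:,:2].astype(np.float32),cv2.DIST_HUBER,0,.01,.01).ravel())
for a,b in((.43,.47),(.47,.5),(.5,.53)):
    k=f[(f[:,0]>a)&(f[:,0]<b)]; print(a,len(k),k.mean(0) if len(k) else 0, np.percentile(k[:,2],95) if len(k) else 0)
for z in(.078,.09,.10,.11,.12):
    k=P[(abs(P[:,2]-z)<.006)&(P[:,0]>.515)]
    if len(k)>3: print(z,len(k),k.mean(0),k.min(0),k.max(0))
for n,z in(("spout",.01),("spout_outlet",.116)):
    for r in vision.place_of(c,n)[:1]: print(n,r,wz(c,M,r["position"],z))
E
```

```text
clock: 20.32
eef_pos: [0.5382, 0.2539, 0.2505]
tool_rot: [0.069, 0.998, 0.002, 0.003]
ft_force: [0.2, -0.6, -0.2]
grip_width: 0.0853
grasp_force: 0.0
yaw -0.13773229283126787 [ 0.0069  0.0029 -1.    ] [0.5382 0.2539 0.2505]
level turn [0.0038 0.0064 0.    ]
run 1987 [0.4161 0.249  0.1383] [0.5363 0.2754 0.1558] [ 0.9901 -0.1405  0.4749  0.2626]
0.43 726 [0.4501 0.2662 0.1508] 0.15305495677938932
0.47 555 [0.4849 0.2614 0.1522] 0.15428456988482192
0.5 477 [0.5142 0.257  0.1518] 0.15459837050276376
spout {'position': [273.7, 172.8], 'score': 0.71} [0.5368 0.2493 0.01  ]
spout_outlet {'position': [277.8, 67.7], 'score': 0.63} [0.4216 0.2702 0.116 ]
```

View pics/i.png

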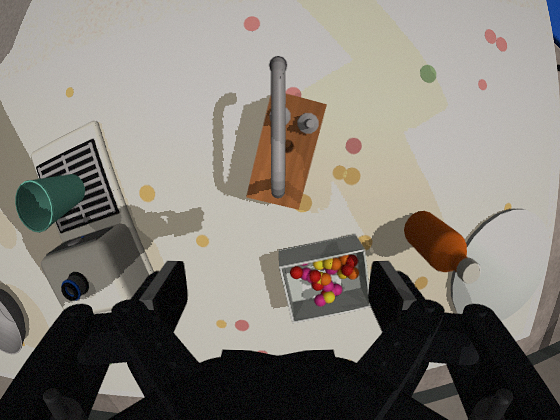

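The run lies centred between the fingers, from the shank at about (278,190) to the outlet at (278,65). I'll descend and grip the shank.

```bash
python3 -m creep '[[[0,0,30],[0.004,0.006,0]],[[0,0,40],[0,0,0]],[[0,0,40],[0,0,0]],[[0,0,35],[0,0,0]],[[0,0,20],[0,0,0]],[[0,0,7],[0,0,0]],[[0,0,0],[0,0,0]],[[0,0,0],[0,0,0]]]' 50 ; python3 -m creep '[[[0,0,0],[0,0,0]],[[0,0,0],[0,0,0]],[[0,0,0],[0,0,0]],[[0,0,0],[0,0,0]],[[0,0,0],[0,0,0]],[[0,0,0],[0,0,0]]]' 5
```

```text
clock: 21.48
eef_pos: [0.5395, 0.2546, 0.08]
tool_rot: [0.068, 0.998, 0.001, 0.001]
ft_force: [0.4, 0.6, 0.1]
grip_width: 0.0502
grasp_force: 0.0
clock: 22.22
eef_pos: [0.5389, 0.2545, 0.0792]
tool_rot: [0.068, 0.998, 0.0, 0.001]
ft_force: [-1.6, -0.8, 5.7]
grip_width: 0.0105
grasp_force: 58.4
```

```bash
python3 -m creep '[[[0,0,-5],[0,0,0]],[[0,0,-10],[0,0,0]],[[0,0,-15],[0,0,0]],[[0,0,-20],[0,0,0]],[[0,0,-25],[0,0,0]],[[0,0,-30],[0,0,0]],[[0,0,-30],[0,0,0]],[[0,0,-10],[0,0,0]],[[0,0,0],[0,0,0]],[[0,0,0],[0,0,0]]]' -
cat >> h.py <<'E'
def spoutfit(show=None):
    o=bot.get_obs(); Rt=R.from_quat(o["tool_rot"]).as_matrix()
    ims=[]
    for n in("scene","side"):
        c=vision.camera(n);W=cloud(c);T=(W-o["eef_pos"])@Rt*1000; ims.append((c,T))
        P=T.reshape(-1,3);P=P[np.isfinite(P).all(1)]
        k=P[(abs(P[:,0])<22)&(abs(P[:,1])<20)&(P[:,2]>-18)&(P[:,2]<90)]
        print(n,"shank",len(k))
        if len(k)>8:
            l=cv2.fitLine(k.astype(np.float32),cv2.DIST_HUBER,0,.01,.01).ravel(); l=l*np.sign(l[2]) if 0 else l
            s=l[:3]/l[2]; print("  dir",s,"at z=0",l[3:]-s*l[5],"zrange",np.percentile(k[:,2],[1,99]))
        k=P[(P[:,0]>15)&(P[:,0]<135)&(abs(P[:,1])<25)&(P[:,2]>-85)&(P[:,2]<-40)]
        if len(k)>8:
            l=cv2.fitLine(k.astype(np.float32),cv2.DIST_HUBER,0,.01,.01).ravel(); print("  run",len(k),l[:3]/l[0],l[3:],k.min(0),k.max(0))
        r=vision.place_of(c,"spout_outlet")[:1]; q=vision.place_of(c,"spout")[:1]
        ims[-1]+=(r,q)
    for j,t in((2,"outlet"),(3,"origin")):
        a,b=ims[0][j],ims[1][j]
        if a and b:
            p,g=tri(ims[0][0],a[0]["position"],ims[1][0],b[0]["position"]); print(t,p,g,"tool",(p-o["eef_pos"])@Rt*1000,a[0]["score"],b[0]["score"])
    return ims
E
python3 - <<'E'
from h import *
i=spoutfit(); o=bot.get_obs(); print(o["eef_pos"],o["grip_width"])
c,M,o=wcam(); W=wcloud(c,M); T=(W-o["eef_pos"])@R.from_quat(o["tool_rot"]).as_matrix()*1000
P=T.reshape(-1,3);P=P[np.isfinite(P).all(1)]
k=P[(P[:,0]>20)&(P[:,0]<110)&(abs(P[:,1])<25)&(P[:,2]>-85)&(P[:,2]<-40)]
for a in(20,40,60,80): 
    q=k[(k[:,0]>a)&(k[:,0]<a+20)]; print(a,len(q),q.mean(0) if len(q) else 0,np.percentile(q[:,2],5) if len(q) else 0)
r=vision.place_of(c,"spout_outlet")[:1]; print(r)
cv2.imwrite("pics/j.png",np.hstack([cv2.resize(c["image"],(400,300)),cv2.resize(i[1][0]["image"][150:330,200:440],(400,300))]))
E
```

```text
clock: 23.48
eef_pos: [0.5375, 0.254, 0.2221]
tool_rot: [0.068, 0.998, -0.001, -0.001]
ft_force: [0.5, 0.6, -0.6]
grip_width: 0.0104
grasp_force: 58.5
scene shank 125
  dir [-0.0426 -0.0038  1.    ] at z=0 [-3.962  -1.6171  0.    ] zrange [-17.0181  63.9334]
side shank 131
  dir [-0.0391 -0.0096  1.    ] at z=0 [2.6927 4.6412 0.    ] zrange [-16.8154  66.9659]
  run 381 [1.     0.0134 0.1263] [ 70.5939   3.2469 -70.892 ] [ 15.2302  -5.5883 -78.8687] [126.0743   8.9941 -40.4972]
origin [0.5372 0.2581 0.1518] 0.007259593127699446 tool [ 0.7339  4.1992 70.2075] 0.5 0.74
[0.5381 0.2542 0.2228] 0.010927414771001055
20 2081 [ 30.594   -0.5055 -73.7094] -75.46496968167928
40 2542 [ 50.2264  -0.4725 -73.195 ] -74.96680511697895
60 2710 [ 69.9387  -0.4563 -72.4463] -74.2685344128796
80 2579 [ 89.7948  -0.4324 -71.6687] -73.50749557319861
[]
```

View pics/j.png

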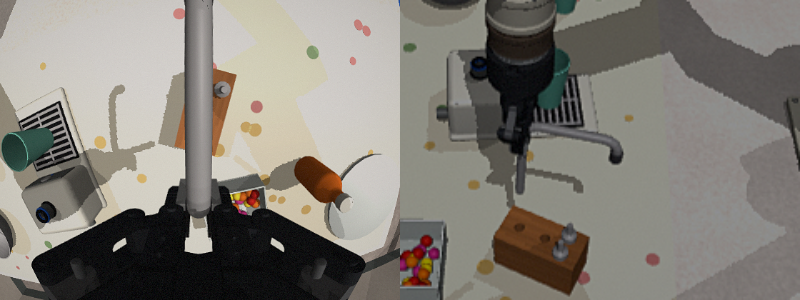

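The spout hangs in the grip, leaning 0.037 rad in its run plane (run at (200,100) left, shank foot at (520,185) right). I'll carry it over the fitting, turn it to the dispenser's heading and take out the lean.

```bash
python3 -m creep '[[[-10,-20,0],[0,0,0]],[[-19,-40,0],[0,0,0]],[[-19,-40,0],[0,0,0]],[[-19,-41,0],[0,0,0]],[[-19,-41,0],[0,0,0]],[[-19,-41,0],[0,0,0]],[[-20,-40,0],[0,0,0]],[[0,0,0],[0,0,-0.14]],[[0,0,0],[0,0,-0.135]],[[0,0,0],[0,0.037,0]],[[0,0,0],[0,0,0]],[[0,0,0],[0,0,0]]]' -
cat >> h.py <<'E'
def axis(L=69.2):
    o=bot.get_obs(); res=[]
    for n in("scene","side"):
        c=vision.camera(n);W=cloud(c);Rm,t=w2c(c);C=-Rm.T@t
        e=o["eef_pos"]; P=W.reshape(-1,3);P=P[np.isfinite(P).all(1)]
        k=P[(np.hypot(P[:,0]-e[0],P[:,1]-e[1])<.022)&(P[:,2]<e[2]+.015)&(P[:,2]>e[2]-.062)]
        v=C-k.mean(0); v[2]=0; v/=np.linalg.norm(v)
        l=cv2.fitLine(k.astype(np.float32),cv2.DIST_HUBER,0,.01,.01).ravel(); s=l[:3]/l[2]
        k2=k[np.linalg.norm((k-l[3:])-np.outer(k[:,2]-l[5],s),axis=1)<.008]
        A=np.c_[np.ones(len(k2)),k2[:,2]-(e[2]-L/1000)]; q=np.linalg.lstsq(A,k2[:,:2],rcond=None)[0]
        print(n,len(k2),"slope",q[1],"bottom",q[0]-v[:2]*.0047,"v",v[:2])
        u=P[(np.hypot(P[:,0]-.626,P[:,1]+.0245)<.03)&(P[:,2]>.105)&(P[:,2]<.125)]; print("   collet box",(u.min(0)+u.max(0))[:2]/2,u.max(0)-u.min(0))
    E=R.from_quat(o["tool_rot"]).as_matrix(); print("yaw",np.arctan2(-E[1,0],-E[0,0]),o["eef_pos"],"\n",E)
E
python3 -c "
from h import *
axis()
c,M,o=wcam(); W=wcloud(c,M);P=W.reshape(-1,3);P=P[np.isfinite(P).all(1)];E=R.from_quat(o['tool_rot']).as_matrix()
L=(P-o['eef_pos'])@E*1000;m=(L[:,0]>20)&(L[:,0]<110)&(abs(L[:,1])<25)&(L[:,2]>-85)&(L[:,2]<-40)
q=P[m];L=L[m]
for a in(20,50,80):
  k=q[(L[:,0]>a)&(L[:,0]<a+30)];print(len(k),k.mean(0))
u=P[(np.hypot(P[:,0]-.512,P[:,1]+.041)<.045)&(P[:,2]>.106)&(P[:,2]<.125)];print('cup',len(u),(u.min(0)+u.max(0))/2)
"
```

```text
clock: 25.38
eef_pos: [0.6264, -0.0239, 0.2234]
tool_rot: [-0.069, 0.997, -0.001, -0.018]
ft_force: [-0.2, -0.2, -0.5]
grip_width: 0.0105
grasp_force: 58.7
scene 97 slope [-0.0031 -0.0055] bottom [ 0.6259 -0.0247] v [0.9608 0.2772]
   collet box [ 0.6274 -0.0252] [0.0317 0.0305 0.0149]
side 101 slope [ 0.0008 -0.0012] bottom [ 0.6242 -0.0244] v [-0.1488  0.9889]
   collet box [ 0.627  -0.0211] [0.0285 0.0282 0.0168]
yaw 0.13809139041894378 [ 0.6264 -0.0239  0.2234] 
 [[-0.9898 -0.1377 -0.0359]
 [-0.1376  0.9905 -0.0049]
 [ 0.0363  0.     -0.9993]]
3298 [ 0.5934 -0.0283  0.2984]
4030 [ 0.5645 -0.0323  0.2985]
3581 [ 0.536  -0.0363  0.2983]
cup 514 [ 0.5111 -0.0415  0.11  ]
```

The shank is now vertical and the run level, with its foot about 1.5 mm short of the bore in x. I'll correct that and enter the lead-in.

```bash
python3 -m creep '[[[-2,0.3,12],[0,0,0]],[[-0.6,0,14],[0,0,0]],[[-0.4,0,10],[0,0,0]],[[-0.2,0,4],[0,0,0]],[[-0.1,0,3],[0,0,0]],[[0,0,0],[0,0,0]],[[0,0,0],[0,0,0]]]' -; python3 -c "
from h import *
axis()"
```

```text
clock: 26.4
eef_pos: [0.6283, -0.0228, 0.1808]
tool_rot: [-0.069, 0.997, -0.001, -0.018]
ft_force: [0.2, -1.4, -1.8]
grip_width: 0.0109
grasp_force: 58.7
scene 91 slope [-0.0075 -0.0148] bottom [ 0.6278 -0.0231] v [0.961  0.2765]
   collet box [ 0.6289 -0.0249] [0.027  0.0307 0.0176]
side 94 slope [-0.0019  0.0114] bottom [ 0.6263 -0.0242] v [-0.151   0.9885]
   collet box [ 0.6268 -0.0206] [0.0284 0.0276 0.019 ]
yaw 0.13869016456221372 [ 0.6283 -0.0228  0.1808] 
 [[-0.9898 -0.1382 -0.0356]
 [-0.1382  0.9904 -0.005 ]
 [ 0.036  -0.     -0.9994]]
```

It is 6 mm in with no resistance. Continuing.

```bash
python3 -m creep '[[[0,0,3],[0,0,0]],[[-0.2,0,3],[0,0,0]],[[0,0,0],[0,0,0]],[[0,0,0],[0,0,0]]]' -
```

```text
clock: 27.0
eef_pos: [0.6282, -0.0231, 0.1741]
tool_rot: [-0.069, 0.997, -0.002, -0.018]
ft_force: [1.6, -2.4, -2.2]
grip_width: 0.0103
grasp_force: 58.6
```

```bash
python3 -m creep '[[[0,-0.6,2],[0,0,0]],[[-0.1,0,3],[0,0,0]],[[-0.1,0,3],[0,0,0]],[[0,0,0],[0,0,0]]]' -; python3 -m creep '[[[-0.1,0,2],[0,0,0]],[[-0.1,0,2],[0,0,0]],[[0,0,0],[0,0,0]],[[0,0,0],[0,0,0]]]' -
```

```text
clock: 27.5
eef_pos: [0.6286, -0.0233, 0.1678]
tool_rot: [-0.069, 0.997, -0.001, -0.017]
ft_force: [-0.1, -2.5, 5.1]
grip_width: 0.0105
grasp_force: 59.4
clock: 28.0
eef_pos: [0.6286, -0.0233, 0.1635]
tool_rot: [-0.069, 0.997, -0.001, -0.017]
ft_force: [-0.9, -2.1, 5.5]
grip_width: 0.0103
grasp_force: 59.5
```

```bash
python3 -m creep '[[[-0.1,0,2],[0,0,0]],[[-0.1,0,2],[0,0,0]],[[0,0,0],[0,0,0]],[[0,0,0],[0,0,0]]]' -; python3 -m creep '[[[0,0,1.5],[0,0,0]],[[0,0,1],[0,0,0]],[[0,0,0],[0,0,0]],[[0,0,0],[0,0,0]]]' -
```

```text
clock: 28.5
eef_pos: [0.6286, -0.0233, 0.1591]
tool_rot: [-0.069, 0.997, -0.001, -0.018]
ft_force: [0.2, -1.3, 5.8]
grip_width: 0.0108
grasp_force: 59.4
clock: 29.0
eef_pos: [0.629, -0.0233, 0.1591]
tool_rot: [-0.069, 0.997, -0.001, -0.016]
ft_force: [-2.7, -1.6, 13.7]
grip_width: 0.0104
grasp_force: 60.4
```

```bash
python3 -m creep '[[[0,0,1.5],[0,0,0]],[[0,0,1.5],[0,0,0]],[[0,0,0],[0,0,0]],[[0,0,0],[0,0,0]]]' -; python3 -c "
from h import *
axis()
for n in('scene','side'):
  c=vision.camera(n);r=vision.place_of(c,'spout_outlet')[:1];print(n,r,[atz(c,x['position'],.196) for x in r])
  P=cloud(c).reshape(-1,3);P=P[np.isfinite(P).all(1)]
  k=P[(P[:,0]<.6)&(P[:,0]>.48)&(abs(P[:,1]+.035)<.03)&(P[:,2]>.21)&(P[:,2]<.245)]; print(len(k),k.min(0),k.max(0),cv2.fitLine(k[:,:2].astype(np.float32),cv2.DIST_HUBER,0,.01,.01).ravel())
  print('run z',[np.percentile(k[(k[:,0]>a)&(k[:,0]<a+.03)][:,2],90) for a in(.51,.54,.57)])
"
```

```text
clock: 29.5
eef_pos: [0.6295, -0.0234, 0.1589]
tool_rot: [-0.069, 0.997, -0.002, -0.015]
ft_force: [-4.5, -1.6, 23.6]
grip_width: 0.0103
grasp_force: 61.4
scene 88 slope [-0.0822 -0.0355] bottom [ 0.6329 -0.0228] v [0.9603 0.2788]
   collet box [ 0.6289 -0.0249] [0.0291 0.0302 0.0199]
side 101 slope [ 0.0346 -0.0939] bottom [ 0.6245 -0.018 ] v [-0.151   0.9885]
   collet box [ 0.6271 -0.0222] [0.0283 0.0281 0.0183]
yaw 0.1387366423164083 [ 0.6295 -0.0234  0.1589] 
 [[-0.99   -0.1383 -0.0287]
 [-0.1382  0.9904 -0.0052]
 [ 0.0292 -0.0011 -0.9996]]
scene [{'position': [382.4, 294.4], 'score': 0.26}] [array([0.7643, 0.2579, 0.196 ])]Traceback (most recent call last):
  File "<string>", line 7, in <module>
    k=P[(P[:,0]<.6)&(P[:,0]>.48)&(abs(P[:,1]+.035)<.03)&(P[:,2]>.21)&(P[:,2]<.245)]; print(len(k),k.min(0),k.max(0),cv2.fitLine(k[:,:2].astype(np.float32),cv2.DIST_HUBER,0,.01,.01).ravel())
                                                                                                  ~~~~~^^^
    return umr_minimum(a, axis, None, out, keepdims, initial, where)
ValueError: zero-size array to reduction operation minimum which has no identity
```

It has bottomed: 24 N with no further travel. I'll relax the push, open and retreat straight up.

```bash
python3 -m creep '[[[0,0,-2],[0,0,0]],[[0,0,-1.5],[0,0,0]],[[0,0,0],[0,0,0]],[[0,0,0],[0,0,0]]]' -; python3 -m creep '[[[0,0,0],[0,0,0]],[[0,0,0],[0,0,0]],[[0,0,0],[0,0,0]],[[0,0,0],[0,0,0]],[[0.4,0,-12],[0,0,0]],[[1,0,-30],[0,0,0]],[[1,0,-30],[0,0,0]],[[1.5,0,-40],[0,0,0]],[[1.5,0,-40],[0,0,0]],[[0,0,0],[0,0,0]],[[0,0,0],[0,0,0]]]' 50;  python3 - <<'E'
from h import *
c,M,o=wcam();W=wcloud(c,M); ims=[c["image"]]
def an(W,t):
    P=W.reshape(-1,3);P=P[np.isfinite(P).all(1)]
    k=P[(P[:,0]<.61)&(P[:,0]>.48)&(abs(P[:,1]+.035)<.03)&(P[:,2]>.215)&(P[:,2]<.25)]
    if len(k)<8: print(t,"no run"); return
    l=cv2.fitLine(k[:,:2].astype(np.float32),cv2.DIST_HUBER,0,.01,.01).ravel(); print(t,len(k),k.min(0),k.max(0),"yaw",l[1]/l[0],l[2:])
    print(' run z',[np.percentile(q,90) if len(q) else 0 for q in [k[(k[:,0]>a)&(k[:,0]<a+.02)][:,2] for a in(.52,.54,.56,.58)]])
    s=P[(np.hypot(P[:,0]-.627,P[:,1]+.024)<.03)&(P[:,2]>.135)&(P[:,2]<.2)]
    if len(s)>8: l=cv2.fitLine(s.astype(np.float32),cv2.DIST_HUBER,0,.01,.01).ravel(); print(' shank',len(s),l[:3]/l[2],l[3:])
    u=P[(np.hypot(P[:,0]-.512,P[:,1]+.041)<.05)&(P[:,2]>.106)&(P[:,2]<.125)]
    if len(u): print(' cup',len(u),(u.min(0)+u.max(0))/2)
an(W,"w")
r=vision.place_of(c,"spout_outlet")[:1]; print(r,[wz(c,M,x["position"],.196) for x in r])
for n in("scene","side"):
    s=vision.camera(n); an(cloud(s),n); ims.append(s["image"])
    r=vision.place_of(s,"spout_outlet")[:1]; print(r,[atz(s,x["position"],.196) for x in r])
cv2.imwrite("pics/k.png",np.hstack([cv2.resize(ims[0],(400,300)),cv2.resize(ims[2][130:250,200:360],(400,300))]))
E
```

```text
clock: 30.2
eef_pos: [0.6289, -0.0233, 0.1591]
tool_rot: [-0.069, 0.997, -0.001, -0.016]
ft_force: [-1.7, -2.2, 11.8]
grip_width: 0.011
grasp_force: 60.1
clock: 31.58
eef_pos: [0.6284, -0.0233, 0.3086]
tool_rot: [-0.069, 0.997, -0.001, -0.018]
ft_force: [-0.6, 0.2, -0.0]
grip_width: 0.0502
grasp_force: 0.0
w 2109 [ 0.5041 -0.0455  0.2162] [ 0.61   -0.0202  0.2363] yaw 0.14070708 [ 0.5595 -0.0332]
 run z [np.float64(0.23315740374044505), np.float64(0.23384285236877078), np.float64(0.23426434748880906), np.float64(0.23481311317974024)]
 cup 403 [ 0.5104 -0.0414  0.1102]
[{'position': [276.8, 70.3], 'score': 0.7}] [array([ 0.5117, -0.0404,  0.196 ])]
scene 206 [ 0.5113 -0.0447  0.2221] [ 0.6095 -0.0219  0.2366] yaw 0.14792855 [ 0.5668 -0.0327]
 run z [np.float64(0.233175579470405), np.float64(0.23439348425812465), np.float64(0.23437013609632176), np.float64(0.23551771239993266)]
 shank 81 [-0.0515  0.0008  1.    ] [ 0.6312 -0.0232  0.1607]
 cup 90 [ 0.5136 -0.0415  0.1108]
[{'position': [245.8, 172.6], 'score': 0.78}] [array([ 0.5048, -0.0415,  0.196 ])]
side 196 [ 0.5043 -0.042   0.2152] [ 0.6099 -0.0188  0.2392] yaw 0.1413923 [ 0.5568 -0.0291]
 run z [np.float64(0.23442875755860954), np.float64(0.23501425018573702), np.float64(0.2360747486836943), np.float64(0.2366176926342695)]
 shank 89 [-0.0286 -0.0136  1.    ] [ 0.6245 -0.02    0.1699]
 cup 128 [ 0.5126 -0.0411  0.1118]
[{'position': [292.8, 161.8], 'score': 0.96}] [array([ 0.5072, -0.0486,  0.196 ])]
```

View pics/k.png

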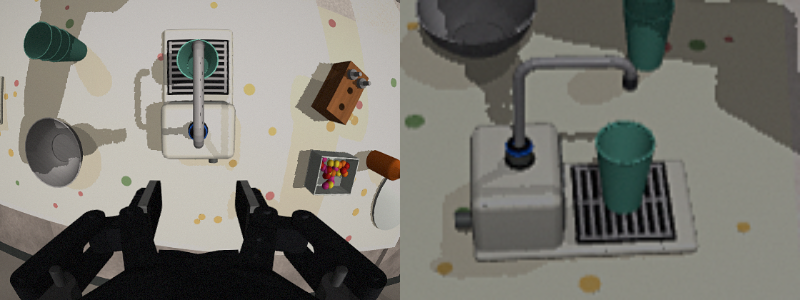

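The final pictures show the spout seated in the blue-ringed fitting (520,150) with its outlet (630,80) over the tumbler (625,165) on the grid. Run height matches the hard stop, the tilt is about 0.03 rad and the gripper is clear.

```bash
python3 -c "
from h import *
print(workorder.job_done())"
```

```text
the job is handed in; nothing more can be done
None
```

The job is handed in: the tumbler stands on the middle of the drip grid, and the spout is pushed to the bottom of the fitting with its outlet over the tumbler; the hand-in returned no verdict, so these are my own measurements.

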